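Clear and zero the bench scale

TASK

Make the bench scale ready for the next batch: take the rinsed steel beaker off the scale's cradle and put it mouth down over the peg of the drying stand, its rim flat on the stand's foot. Then turn the round tare knob of the empty scale until the tip of its pointer stands at the zero mark, the broad T-shaped stroke on the white disc. Let go of everything and leave the other things on the bench where they are.

Things in the scene. Friction and masses are not known exactly. Their poses are not given: they have to be found in the camera images.
- scale: Fixed grey bench scale, housing 180 mm (x) by 330 mm (y), top at 50 mm. Origin under its centre on the bench, z up. The cradle pan is at y = +75 mm, the dial with its tare knob at y = -80 mm.
- pan_top (a point): Centre of the top face of the cradle pan: an aluminium plate 110 x 85 mm with two 10 mm rods lying on it along the scale's x, 44 mm apart, that cradle the beaker. Sprung: about 82 mm above the bench when empty (4 mm more or less), up to 20 mm lower when loaded.
- beaker: Straight-sided steel beaker, 56 mm outside diameter, 95 mm long, wall 3 mm, closed end 4 mm thick, 0.1 to 0.2 kg. Starts lying on its side in the cradle, mouth towards the scale's -x (towards the robot). Origin on its axis at the outside of the closed end; its x axis runs along the axis from the closed end to the mouth.
- beaker_mouth (a point): centre of the beaker's mouth, in the plane of the rim, 95 mm along x from its origin
- stand: Fixed drying stand: a round grey foot, 110 mm across and 10 mm high, with an upright wooden peg, 20 mm across, in its middle, its tip 80 mm above the bench. Origin under the foot's centre, z up.
- peg_tip (a point): top centre of the drying peg
- tare_grip (a point): Point on the upright axis of the tare knob at the height to grip it, 87 mm above the bench. The knob is a round black fluted cylinder, 44 mm across, from 57 to 99 mm above the bench. It turns both ways for more than a full turn, is stiff (about 0.12 N m) and stays where it is left. Grasp it from above at any yaw; it needs more than 1.5 rad, so regrasp.
- pointer_tip (a point): tip of the dark flat pointer that is fixed to the tare knob and turns with it; 55 mm from the knob's axis, close above the disc
- zero_mark (a point): Outer part of the zero mark (a broad black radial stroke with a cross bar at its inner end, like a T; the other divisions are thin lines) on the white disc, 124 mm across, under the pointer; 55 mm from the knob's axis, level with the pointer's tip. The disc turns with the load on the pan, about 1 rad for the beaker: read it with the pan empty and at rest. The knob does not move it.
- wrench: open-ended steel wrench, 180 mm long, lying in front of the scale. Not to be disturbed. Origin at the middle of its length, on its underside.
- screwdriver: screwdriver with a dark wooden handle, 200 mm long, lying behind the scale. Not to be disturbed. Origin at the middle of its length, on its underside.
- ferrule: black rubber crutch tip, 44 mm across and 50 mm tall, standing behind the drying stand. Not to be disturbed. Origin at the centre of its underside.
- sander: wooden sanding block 50 x 100 x 22 mm, lying in front of the drying stand. Not to be disturbed. Origin at the centre of its underside.
- pot: closed jar, 76 mm across and 85 mm tall, at the back of the bench. Not to be disturbed. Origin at the centre of its underside.
- battery: black tool battery, 75 x 110 x 67 mm, at the back of the bench. Not to be disturbed. Origin at the centre of its underside.
- collar: plain aluminium collar lying flat, 60 mm across and 22 mm tall, at the back of the bench. Not to be disturbed. Origin at the centre of its underside.
Mind the look-alikes: they are no part of the job. Of the things that look like the beaker, the largest one is meant.

How it is judged:
By the outcome, as a careful person would: the job done as asked, in the order asked, and still so for the second after the job is handed in, with the robot touching nothing.
It also fails if it takes over 64 s, if anything falls off the work surface, if the arm or the gripper's body presses on something with over 40 N, if the wrist force passes 120 N, or if a joint passes its speed limit or range.

ROBOT

A 6-joint arm with a two-finger parallel gripper is mounted at the origin on the work surface. World frame = base frame: x ahead of the robot, y to its left, z up, the work surface at z = 0. Lengths are in mm, angles in degrees, forces in N, time in s.
With the tool pointing down it reaches from about 350 to 975 mm from the base axis. Payload 17.4 kg.
Tool frame: the origin (TCP) lies on the mounting face of the last link; the fingertips stand 173 mm ahead of it and the grasp point (between the pads) lies 155 mm ahead of it; z points along the fingers, y is the line along which they close (so a half turn about z gives the same grasp; the last joint's range is limited). The gripper opens to 85 mm and grips with 20 to 120 N. Pads are 22 mm wide; open, the fingers measure 114 mm over their backs; the gripper's body (76 mm by 85 mm) begins 54 mm behind the grasp point. The pads swing forward as they close: fully open they stand 13 mm farther back than shut.
Start: joints at [60.917, 6.646, 82.598, -0, 90.757, -2.166], TCP at [305.587, 601.873, 404.703] pointing down, gripper open.
Joint ranges: [-162.19, 162.19], [-47.58, 125.68], [4.15, 143.07], [-65.23, 245.23], [0.69, 171.88], [-170.13, 170.13]. Speed limits (degrees/s): [108.29, 108.29, 127.2, 180, 180, 180].

INTERFACE

Orientations are given as [roll, pitch, yaw] about the fixed x, y, z axes, in that order (R = Rz(yaw) Ry(pitch) Rx(roll)).
In Python, from rig import ctrl gives the robot as it stands.
- The arm moves only by the tool jog_arm, never from a script. Its argument "moves" is a list of rows, each a list of 2 entries, a list of its own where there are three numbers: the shift along the world's x, y, z in units of 500 mm (1.0 is 500 mm), then the turn, a rotation vector about the world's x, y, z in units of 45 degrees (1.0 is 45 degrees). A call has 1 to 5 rows; each row is the pose to reach, as a shift and turn from the pose commanded when the call began; what a row does not reach only later rows make up. A row lasts 1/10 s, in which the tool goes at most 50 mm and 8.59 degrees, less where a joint would pass 70% of its speed; a pose out of reach is approached as far as the arm can. A call with a number of a shift or a turn outside -1 to 1 is refused whole. A call with a gripper value outside its range is refused whole. "claw" is the opening, from 0 (shut) to 1 (fully open), set as the call begins (left out, the last holds). The fingers move at their own pace and stop on an object; "grip_force" is the grip in N (left out, the last holds). Time passes only in rows, so rows that repeat a pose let the fingers close. It gives the time, the measured TCP pose, the force, the opening and the grip force at its end, in the units of the state.
- ctrl.sense(): the state, without advancing time (a new reading comes with each control period).
- ctrl.snapshot(name): name is "scene" or "top" or "wrist"; returns a dict with "image" (384x512x3 uint8, red, green, blue), "mtx" (3x3 intrinsics, pixels), "k1" (the pictures are not rectified: a ray, as slopes to the right and down, at radius r is drawn at 1 + k1 r^2 times it, then the intrinsics apply), "extrinsics" (4x4, takes a point from camera to world coordinates); the wrist camera has in their place "mount" (4x4, takes a point from camera to tool coordinates, whose origin is the TCP and whose axes are the flange's). Camera axes: x right, y down, z forward; pixel columns grow to the right and rows downward; lengths in mm; the calibration is good to about 2 mm. A picture is of the moment at which its call begins: read the wrist's pose just before it. There is no depth.
- ctrl.hand_in(): hands the job in; it is judged then, once.
The state is a dict: "time_s": time; "joints": joint angles; "qd": joint speeds; "effort": joint torques, N m; "tool_pos": TCP position; "tool_rot": TCP orientation; "ft_force": force on the tool from outside, world axes, zero at the start; "ft_torque": the same for the moment, N m; "width": opening from 0.0 (shut) to 1.0 (fully open); "finger_force": force on a finger pad.
Only numpy, scipy, OpenCV 4.12 (cv2) and the standard library are available. Lean on these libraries where they do the work, as an engineer would, in place of code of your own. Each camera call takes 0.05 s, during which the arm holds its last target. There are 200 camera calls.

## Working session

There is one attempt and no reset: what is moved stays moved. The work goes in short steps, Python scripts to look and compute and a tool call to move; the robot and the scene stay as the last step left them, time stands still between calls to the robot, and variables do not carry over. Pictures are saved under pics/ and viewed, at most 13 in all, crops included, and the job is handed in when it is done.

Besides the shell and the picture viewer there is one more tool, called after "Request:" in YAML: its name, and indented under it one key for each argument. jog_arm: Moves the arm, as the interface text tells. Shifts and turns lie within -1 to 1; 1 stands for 500 mm of shift or 45 degrees of turn. Its arguments: {"type":"object","properties":{"moves":{"type":"array","items":{"type":"array"}},"claw":{"type":"number"},"grip_force":{"type":"number"}},"required":["moves"]}

```bash
ls; mkdir -p pics; cat > h.py <<'E'
import numpy as np, cv2
from rig import ctrl
from scipy.spatial.transform import Rotation as Ro
def tool():
    s=ctrl.sense(); T=np.eye(4); T[:3,3]=s["tool_pos"]; T[:3,:3]=Ro.from_euler('xyz',s["tool_rot"],degrees=True).as_matrix(); return T
def shot(n,f=None):
    T=tool(); d=ctrl.snapshot(n)
    d["E"]=np.array(d["extrinsics"]) if "extrinsics" in d else T@np.array(d["mount"])
    if f: cv2.imwrite(f"pics/{f}.png",d["image"][:,:,::-1]); np.savez(f"pics/{f}.npz",image=d["image"],mtx=d["mtx"],k1=d["k1"],E=d["E"])
    return d
def ray(d,u,v):
    K=np.array(d["mtx"]); x=(u-K[0,2])/K[0,0]; y=(v-K[1,2])/K[1,1]; a,b=x,y
    for _ in range(20):
        r=1+float(d["k1"])*(a*a+b*b); a,b=x/r,y/r
    E=d["E"]; return E[:3,3],E[:3,:3]@np.array([a,b,1.])
def onz(d,u,v,z):
    o,r=ray(d,u,v); return o+r*(z-o[2])/r[2]
def proj(d,P):
    p=np.linalg.inv(d["E"])@np.append(P,1); a,b=p[0]/p[2],p[1]/p[2]; k=1+float(d["k1"])*(a*a+b*b); K=np.array(d["mtx"])
    return K[0,0]*a*k+K[0,2],K[1,1]*b*k+K[1,2]
E
python3 - <<'E'
from h import *
a=shot("scene","s0")["image"];b=shot("top","t0");c=shot("wrist","w0")
print(ctrl.sense()); print(b["E"],b["mtx"],b["k1"])
cv2.imwrite("pics/m0.png",np.vstack([cv2.resize(np.hstack([b["image"],a]),(800,300)),np.hstack([cv2.resize(c["image"],(400,300)),np.zeros((300,400,3),np.uint8)])])[:,:,::-1])
E
```

```text
pics
{'time_s': 0.15, 'joints': array([ 6.09163268e+01,  6.66965675e+00,  8.26276999e+01,  8.31003940e-05,
        9.07557044e+01, -2.16490982e+00]), 'qd': array([-0.07974968, -0.16725154, -0.10862324, -0.03947759,  0.05254251,
        0.02458406]), 'effort': array([ 1.34288206e-03, -7.32516575e+01, -6.32843256e+01,  3.16097339e-05,
        5.03477961e-03, -2.71522828e-05]), 'tool_pos': array([305.59769787, 601.87922153, 404.10187928]), 'tool_rot': array([-1.79946980e+02, -2.08745955e-03,  1.53081237e+02]), 'ft_force': array([ 0.37969326, -0.4081159 , -0.44882102]), 'ft_torque': array([-0.03853671,  0.01722572, -0.02248065]), 'finger_force': 0.0, 'width': 0.9977138580220103}
[[-4.88840861e-04 -9.90213771e-01  1.39558050e-01  3.89412878e+02]
 [-9.99992504e-01 -5.19829283e-05 -3.87158898e-03  4.69626093e+01]
 [ 3.84095536e-03 -1.39558896e-01 -9.90206323e-01  1.22705444e+03]
 [ 0.00000000e+00  0.00000000e+00  0.00000000e+00  1.00000000e+00]] [[402.70949566   0.         260.88921267]
 [  0.         402.70949566 185.81538651]
 [  0.           0.           1.        ]] -0.08815008769960986
```

View pics/t0.png

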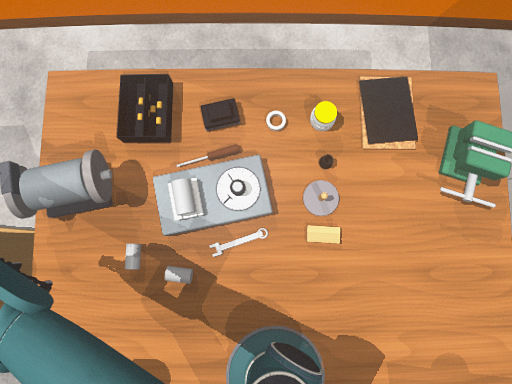

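View pics/s0.png

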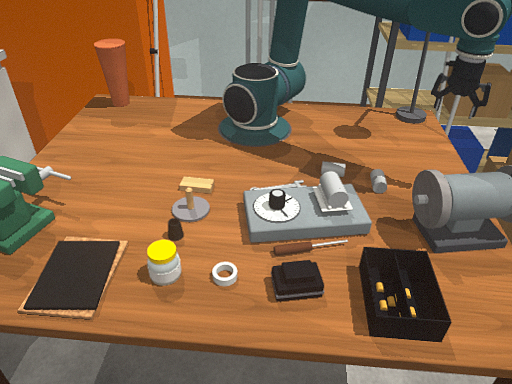

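The top view shows three steel cylinders: (183,197) on the scale's cradle, (133,256) and (179,275) lying on the bench. The one in the cradle fits the description: it is the largest, and it sits on the pan. The dial is at (238,188), the stand at (321,197), the sander at (323,234), the ferrule at (326,161) and the wrench at (240,241). In the scene view the beaker is at (334,188) on the scale.

```bash
python3 - <<'E'
from h import *
d=dict(np.load("pics/t0.npz")); im=d["image"]
print("axis dir img", [onz(d,*p,50)[:2].round(0).tolist() for p in [(154,175),(262,155),(272,211),(164,234)]])
for n,(u,v),z in [("beaker",(183,197),105),("dial",(238,188),57),("stand",(321,197),10),("ferr",(326,162),25),("sander",(323,234),22),("k1",(133,256),20),("k2",(179,275),20)]: print(n,onz(d,u,v,z).round(0))
c=im[140:300,110:360]; cv2.imwrite("pics/c1.png",cv2.resize(c,(800,512),interpolation=cv2.INTER_CUBIC)[:,:,::-1])
E
```

```text
axis dir img [[588.0, 361.0], [648.0, 39.0], [481.0, 10.0], [413.0, 325.0]]
beaker [516. 261. 105.]
dial [548. 110.  57.]
stand [ 527. -141.   10.]
ferr [ 632. -156.   25.]
sander [ 414. -143.   22.]
k1 [348. 424.  20.]
k2 [293. 284.  20.]
```

View pics/c1.png

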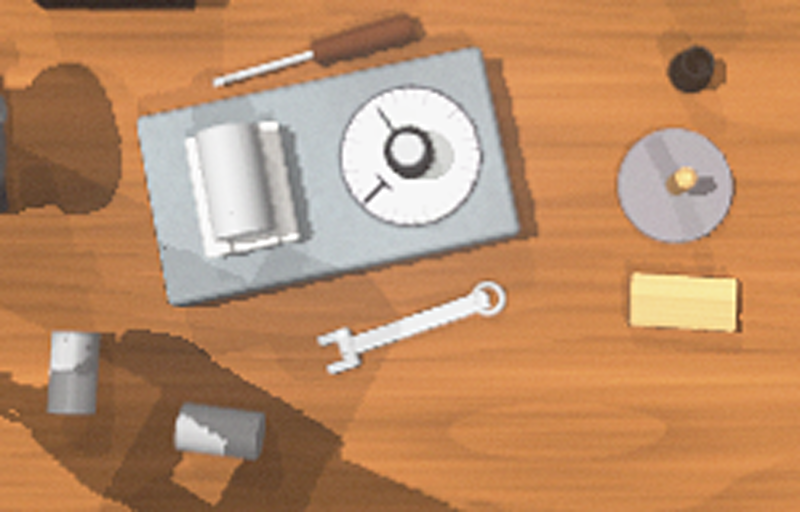

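The enlarged crop confirms it: the cylinder in the cradle (235,180) is clearly the largest, and both bench ones (73,372) and (220,430) are shorter and thinner. The T mark is at (375,190), the pointer tip at about (380,108) and the stand foot's centre at (677,185). Next I'll check which wrist orientations are feasible.

```bash
cat > k.py <<'E'
from h import *
def wrist(R,j1,s):
    # R = Rz(j1)Ry(s) Rz(j4)Ry(j5)Rz(j6) Rz(90)
    M=Ro.from_euler('ZY',[j1,s],degrees=True).inv()*R*Ro.from_euler('z',-90,degrees=True)
    return M.as_euler('ZYZ',degrees=True)
E
python3 - <<'E'
from k import *
st=np.array([527,-141,80.]); a=20
for yaw in (190.6,10.6):
  Rp=Ro.from_euler('z',yaw,degrees=True)*Ro.from_euler('x',180,degrees=True)
  sy=Ro.from_euler('z',10.6,degrees=True)
  tilt=lambda t: sy*Ro.from_euler('y',t,degrees=True)*sy.inv()  # +t: tool -z -> -x (toward the robot)
  pick=tilt(a)*Rp
  print("pick",yaw,wrist(pick,27,95).round(0), "dir",pick.as_matrix()[:,2].round(2))
  up=tilt(-90)*pick
  for th in (0,30,60,90):
    R=Ro.from_euler('z',th-10.6,degrees=True)*up; z=R.as_matrix()[:,2]
    wc=st-z*255; j1=np.degrees(np.arctan2(wc[1],wc[0]))
    print(" place th",th,"dir",z.round(2),"wc",wc.round(0),"j1",round(j1),[wrist(R,j1,s).round(0).tolist() for s in (100,125,145)])
d=dict(np.load("pics/w0.npz")); m=np.linalg.inv(tool())@d["E"]; print(m.round(2))
E
```

```text
pick 190.6 [  6. 104. -73.] dir [-0.34 -0.06 -0.94]
 place th 0 dir [ 0.94  0.   -0.34] wc [ 287. -141.  167.] j1 -26 [[65.0, 27.0, -162.0], [116.0, 27.0, 141.0], [140.0, 40.0, 113.0]]
 place th 30 dir [ 0.81  0.47 -0.34] wc [ 319. -261.  167.] j1 -39 [[72.0, 67.0, 177.0], [84.0, 62.0, 150.0], [95.0, 62.0, 127.0]]
 place th 60 dir [ 0.47  0.81 -0.34] wc [ 407. -349.  167.] j1 -41 [[68.0, 96.0, 167.0], [68.0, 87.0, 144.0], [70.0, 80.0, 125.0]]
 place th 90 dir [-0.    0.94 -0.34] wc [ 527. -381.  167.] j1 -36 [[60.0, 119.0, 156.0], [52.0, 105.0, 133.0], [50.0, 92.0, 118.0]]
pick 10.6 [  6. 104. 107.] dir [-0.34 -0.06 -0.94]
 place th 0 dir [ 0.94 -0.   -0.34] wc [ 287. -141.  167.] j1 -26 [[65.0, 27.0, 18.0], [116.0, 27.0, -39.0], [140.0, 40.0, -67.0]]
 place th 30 dir [ 0.81  0.47 -0.34] wc [ 319. -261.  167.] j1 -39 [[72.0, 67.0, -3.0], [84.0, 62.0, -30.0], [95.0, 62.0, -53.0]]
 place th 60 dir [ 0.47  0.81 -0.34] wc [ 407. -349.  167.] j1 -41 [[68.0, 96.0, -13.0], [68.0, 87.0, -36.0], [70.0, 80.0, -55.0]]
 place th 90 dir [ 0.    0.94 -0.34] wc [ 527. -381.  167.] j1 -36 [[60.0, 119.0, -24.0], [52.0, 105.0, -47.0], [50.0, 92.0, -62.0]]
[[-0.   -0.96 -0.27 68.68]
 [ 1.   -0.    0.   -0.1 ]
 [-0.   -0.27  0.96 30.31]
 [ 0.    0.    0.    1.  ]]
```

Request:
jog_arm:
  moves:
    - [[0.1,-0.2,0.02],[0,0,-0.8]]
    - [[0.1,-0.2,0.02],[0,0,-0.8]]
    - [[0.1,-0.2,0.02],[0,0,-0.8]]
    - [[0.1,-0.2,0.02],[0,0,-0.8]]
    - [[0.1,-0.2,0.02],[0,0,-0.8]]
  claw: 1

```text
time_s: 0.65
tool_pos: [355.8, 501.4, 414.7]
tool_rot: [180.0, -0.0, 116.8]
ft_force: [1.1, -0.4, 0.2]
width: 0.999
finger_force: 0.0
```

Request:
jog_arm:
  moves:
    - [[0.1,-0.2,0.02],[0,0,-0.8]]
    - [[0.1,-0.2,0.02],[0,0,-0.8]]
    - [[0.1,-0.2,0.02],[0,0,-0.8]]
    - [[0.1,-0.2,0.02],[0,0,-0.8]]
    - [[0.1,-0.2,0.02],[0,0,-0.8]]

```text
time_s: 1.15
tool_pos: [405.7, 401.8, 424.6]
tool_rot: [-180.0, 0.0, 81.0]
ft_force: [-0.2, -0.1, -0.2]
width: 0.997
finger_force: 0.0
```

Request:
jog_arm:
  moves:
    - [[0.1,-0.2,0.02],[0,0,-0.8]]
    - [[0.1,-0.2,0.02],[0,0,-0.8]]
    - [[0.1,-0.2,0.02],[0,0,-0.8]]
    - [[0.1,-0.2,0.02],[0,0,-0.8]]
    - [[0.1,-0.2,0.02],[0,0,-0.8]]

```text
time_s: 1.65
tool_pos: [455.7, 302.0, 434.5]
tool_rot: [-180.0, 0.0, 45.2]
ft_force: [0.1, -0.0, 0.4]
width: 1.002
finger_force: 0.0
```

Request:
jog_arm:
  moves:
    - [[0.1,-0.2,0.02],[0,0,-0.766]]
    - [[0.1,-0.2,0.02],[0,0,-0.766]]
    - [[0.1,-0.2,0.02],[0,0,-0.766]]
    - [[0.1,-0.2,0.02],[0,0,-0.766]]
    - [[0.1,-0.2,0.02],[0,0,-0.766]]

```text
time_s: 2.15
tool_pos: [505.7, 202.2, 444.4]
tool_rot: [-180.0, 0.0, 10.8]
ft_force: [-1.5, 0.9, 0.3]
width: 0.999
finger_force: 0.0
```

```bash
python3 - <<'E'
from h import *
shot("wrist","w1"); shot("top","t1"); s=ctrl.sense(); print(s["joints"].round(1),s["tool_pos"].round(1),s["tool_rot"].round(1))
E
```

```text
[ 19.2 -10.1  95.4   0.   94.8  98. ] [505.5 202.6 444.5] [-180.     0.    11.2]
```

View pics/w1.png

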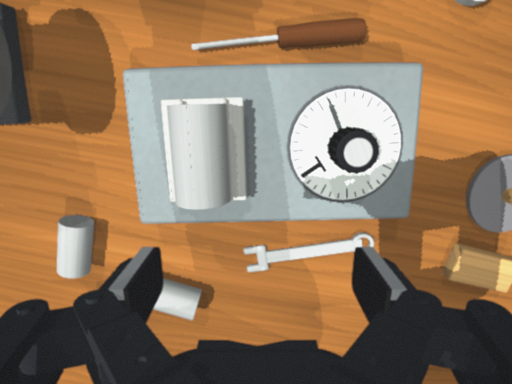

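The wrist view shows the beaker in the cradle, columns about 168–228 and rows 100–208, mouth at the bottom. The dial's centre is near (346,144), the T mark at (315,167), the pointer tip near (331,98), and the stand foot is at the right edge.

```bash
python3 - <<'E'
from h import *
d=dict(np.load("pics/w1.npz")); g=cv2.cvtColor(d["image"],cv2.COLOR_RGB2GRAY)
for r in (115,140,165,190): print(r,g[r,155:255].tolist())
for c in (185,200,215): print(c,g[92:112,c].tolist(),g[200:216,c].tolist())
# scale housing
hsv=cv2.cvtColor(d["image"],cv2.COLOR_RGB2HSV)
t=dict(np.load("pics/t1.npz"))
for p in [(123,69),(422,64),(409,219),(142,222)]: print(onz(d,*p,50).round(1))
E
```

```text
115 [184, 179, 175, 176, 175, 172, 183, 224, 242, 245, 245, 243, 224, 195, 195, 201, 208, 211, 214, 217, 219, 221, 223, 224, 224, 223, 224, 225, 228, 228, 227, 227, 229, 228, 226, 224, 224, 223, 222, 221, 221, 218, 216, 217, 217, 211, 207, 207, 203, 200, 198, 193, 191, 185, 182, 178, 174, 171, 169, 164, 158, 155, 151, 145, 137, 131, 122, 116, 109, 105, 105, 115, 128, 138, 150, 160, 160, 158, 159, 160, 160, 160, 159, 160, 161, 162, 157, 147, 128, 106, 96, 96, 97, 102, 101, 100, 101, 99, 108, 140]
140 [198, 198, 197, 193, 183, 176, 174, 174, 182, 217, 242, 245, 245, 243, 230, 204, 199, 206, 211, 213, 217, 219, 221, 222, 224, 227, 228, 226, 226, 227, 229, 228, 226, 226, 228, 227, 224, 223, 223, 222, 220, 220, 220, 218, 215, 217, 215, 210, 206, 204, 200, 199, 196, 192, 188, 181, 176, 174, 171, 168, 164, 160, 154, 147, 143, 136, 130, 120, 115, 110, 106, 104, 110, 123, 134, 143, 144, 143, 141, 146, 152, 160, 161, 161, 161, 161, 159, 155, 144, 121, 96, 89, 91, 98, 101, 100, 102, 102, 100, 106]
165 [192, 192, 190, 192, 190, 191, 192, 189, 180, 174, 169, 196, 241, 244, 244, 243, 237, 209, 196
[... 839 characters left out ...]
9, 158, 160, 156, 136, 109, 93, 91, 91, 96, 100, 101, 98, 106]
185 [172, 172, 174, 172, 172, 171, 185, 225, 236, 197, 160, 162, 187, 220, 221, 221, 223, 225, 228, 227] [227, 227, 227, 227, 226, 226, 226, 225, 205, 166, 158, 157, 159, 159, 160, 165]
200 [174, 174, 175, 175, 173, 173, 203, 237, 243, 243, 243, 238, 215, 206, 209, 209, 209, 209, 211, 210] [216, 216, 215, 213, 214, 215, 215, 215, 210, 184, 163, 158, 159, 159, 161, 159]
215 [174, 174, 173, 175, 174, 185, 223, 242, 245, 245, 243, 222, 175, 159, 159, 159, 159, 159, 160, 160] [169, 170, 170, 168, 170, 170, 170, 162, 157, 156, 158, 158, 157, 159, 159, 158]
[584.6 364.3  50. ]
[651.1  48.   50. ]
[477.9   8.3  50. ]
[413.4 326.4  50. ]
```

```bash
python3 - <<'E'
from h import *
d=dict(np.load("pics/w1.npz"))
def plane(pts):
    R=np.array([ray(d,*p)[1] for p in pts]); R/=np.linalg.norm(R,axis=1)[:,None]
    return np.linalg.svd(R)[2][2]
o=d["E"][:3,3]
L=plane([(167.5,115),(169.8,140),(172,165),(174.5,190)]); Rr=plane([(225.7,115),(226.8,140),(227.7,165),(229,190)])
c=ray(d,199,155)[1]
L*=np.sign(L@c); Rr*=np.sign(Rr@c)
ax=np.cross(L,Rr); ax/=np.linalg.norm(ax); print("cam",o.round(1),"axis",ax.round(3),"yaw",np.degrees(np.arctan2(ax[1],ax[0])))
# point p on axis: L.(p-o)=28, R.(p-o)=28, ax.(p-o)=0
q=np.linalg.solve(np.array([L,Rr,ax]),[28,28,0])+o; print("axis pt",q.round(1))
for z in (95,100,105,110):
  p1,p2=onz(d,200,103.8,z+28),onz(d,197,208.8,z+28); print(z,"closed/mouth top",p1.round(1),p2.round(1),np.linalg.norm(p1-p2).round(1), "w",np.linalg.norm(np.cross(onz(d,170,140,z)-onz(d,227,140,z),[np.cos(.187),np.sin(.187),0])).round(1))
t=dict(np.load("pics/t0.npz")); im=t["image"]; hsv=cv2.cvtColor(im,cv2.COLOR_RGB2HSV)
m=((hsv[...,1]<60)&(hsv[...,2]>90)).astype(np.uint8); m[:,:295]=0;m[:,350:]=0;m[:172]=0;m[225:]=0
C=max(cv2.findContours(m,cv2.RETR_EXTERNAL,cv2.CHAIN_APPROX_NONE)[0],key=cv2.contourArea); 
P=np.array([onz(t,*p,10)[:2] for p in cv2.convexHull(C)[:,0].astype(float)]); print("foot",cv2.minEnclosingCircle(P.astype(np.float32)), P.min(0),P.max(0))
print("peg tip",onz(t,110+686/3.2,140+177/3.2,80))
E
```

```text
cam [573.9 214.9 414.2] axis [0.979 0.204 0.031] yaw 11.748681851462191
axis pt [571.8 274.7  91.9]
95 closed/mouth top [565.3 264.1 123. ] [469.1 253.2 123. ] 96.8 w 56.4
100 closed/mouth top [565.4 263.3 128. ] [470.9 252.5 128. ] 95.1 w 55.5
105 closed/mouth top [565.6 262.4 133. ] [472.7 251.8 133. ] 93.4 w 54.6
110 closed/mouth top [565.7 261.6 138. ] [474.5 251.2 138. ] 91.8 w 53.7
foot ((524.9182739257812, -139.80581665039062), 54.76856994628906) [ 471.62811834 -193.40704497] [578.9609507  -85.85394595]
peg tip [ 523.51060894 -140.04347267   80.        ]
```

Request:
jog_arm:
  moves:
    - [[0.06,0.04,-0.03],[-0.022,0.109,0]]
    - [[0.12,0.083,-0.08],[-0.044,0.218,0]]
    - [[0.18,0.125,-0.15],[-0.065,0.327,0]]
    - [[0.235,0.165,-0.208],[-0.087,0.436,0]]
    - [[0.235,0.165,-0.208],[-0.087,0.436,0]]

```text
time_s: 2.75
tool_pos: [625.1, 287.0, 331.1]
tool_rot: [179.8, 20.8, 11.1]
ft_force: [-0.6, 0.3, -1.7]
width: 1.004
finger_force: 0.0
```

Request:
jog_arm:
  moves:
    - [[-0.02,-0.004,-0.056],[0,0,0]]
    - [[-0.04,-0.008,-0.112],[0,0,0]]
    - [[-0.055,-0.011,-0.155],[0,0,0]]
    - [[-0.067,-0.013,-0.188],[0,0,0]]
    - [[-0.067,-0.013,-0.188],[0,0,0]]

```text
time_s: 3.25
tool_pos: [588.5, 278.1, 245.3]
tool_rot: [179.8, 20.1, 10.8]
ft_force: [-0.1, 0.0, -0.1]
width: 1.002
finger_force: 0.0
```

```bash
python3 - <<'E'
from h import *
d=shot("wrist","w2"); s=ctrl.sense(); print(s["joints"].round(1),s["tool_pos"].round(1),s["tool_rot"].round(1),s["ft_force"].round(1))
T=tool(); print("grasp",(T@[0,0,155,1]).round(1)); c=shot("scene")["image"]
cv2.imwrite("pics/m2.png",np.vstack([cv2.resize(d["image"],(400,300)),cv2.resize(c[120:264,230:422],(400,300))])[:,:,::-1])
E
```

```text
[ 22.4  13.5  90.4   3.8  95.7 101.3] [589.2 278.1 247. ] [179.8  20.   10.7] [ 1.  -0.2  0.3]
grasp [537.2 267.7 101.4   1. ]
```

View pics/m2.png

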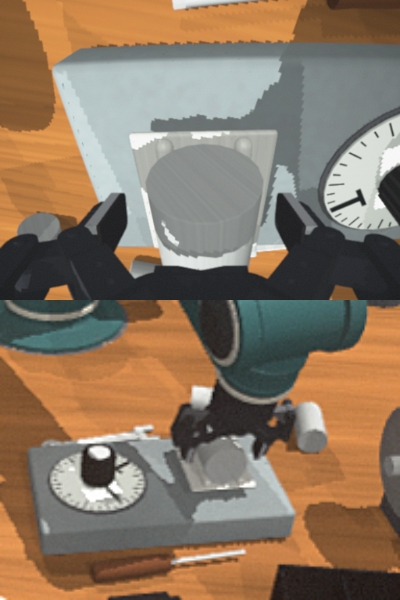

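The wrist view shows the fingers straddling the closed-end half of the beaker, end face near (203,180), roughly centred. I'll close, then lift.

Request:
jog_arm:
  moves:
    - [[0,0,0],[0,0,0]]
    - [[0,0,0],[0,0,0]]
    - [[0,0,0],[0,0,0]]
    - [[0,0,0],[0,0,0]]
    - [[0,0,0],[0,0,0]]
  claw: 0
  grip_force: 45

```text
time_s: 3.85
tool_pos: [589.8, 277.8, 247.0]
tool_rot: [179.8, 20.0, 10.6]
ft_force: [1.7, -1.4, -0.1]
width: 0.645
finger_force: 47.8
```

Request:
jog_arm:
  moves:
    - [[0,0,0],[0,0,0]]
    - [[0,0,0],[0,0,0]]
    - [[0,0,0.02],[0,0,0]]
    - [[0,0,0.06],[0,0,0]]
    - [[0,0,0.12],[0,0,0]]

```text
time_s: 4.35
tool_pos: [589.3, 277.9, 306.3]
tool_rot: [179.7, 20.2, 10.6]
ft_force: [0.7, -0.8, -1.3]
width: 0.648
finger_force: 47.8
```

Request:
jog_arm:
  moves:
    - [[0,0,0.08],[0,0,0]]
    - [[0,0,0.16],[0,0,0]]
    - [[0,0,0.24],[0,0,0]]
    - [[0,0,0.3],[0,0,0]]
    - [[0,0,0.3],[0,0,0]]

```text
time_s: 4.85
tool_pos: [589.0, 277.8, 462.5]
tool_rot: [179.9, 19.6, 10.6]
ft_force: [-0.3, 0.1, -0.1]
width: 0.647
finger_force: 47.8
```

```bash
python3 - <<'E'
from k import *
shot("wrist","w3")
s=ctrl.sense(); print(s["joints"].round(1),s["tool_pos"].round(1),s["tool_rot"].round(1),s["ft_force"].round(1),s["width"],s["finger_force"])
R0=Ro.from_euler('xyz',s["tool_rot"],degrees=True)
print("fk check",wrist(R0,s["joints"][0],s["joints"][1:3].sum()).round(1))
ax0=np.array([-.981,-.194,0])  # mouth dir
# place orientation: mouth down
sy=Ro.from_euler('z',10.8,degrees=True)
for th in (60,75):
  R=Ro.from_euler('z',th-10.8,degrees=True)*sy*Ro.from_euler('y',-90,degrees=True)*sy.inv()*R0
  z=R.as_matrix()[:,2]; g=np.array([525,-140,77.]); 
  rv=(R*R0.inv()).as_rotvec(degrees=True); print(th,"dir",z.round(3),"tcp at g",(g-155*z).round(1),"rotvec/45",(rv/45).round(3),np.linalg.norm(rv))
  print((Ro.from_euler('z',th-10.8,degrees=True)).as_rotvec(degrees=True)/45, (sy*Ro.from_euler('y',-90,degrees=True)*sy.inv()).as_rotvec(degrees=True)/45)
E
```

```text
[ 22.3   8.   76.7   4.2 114.7 102.8] [589.2 277.9 459.4] [179.8  19.8  10.6] [-0.2 -0.3 -2.3] 0.6513793475380909 47.82676421105862
fk check [  4.2 114.7 102.8]
60 dir [ 0.472  0.814 -0.339] tcp at g [ 451.8 -266.1  129.5] rotvec/45 [ 1.188 -1.672  0.854] 99.9791444442342
[0.         0.         1.09333333] [ 0.37476263 -1.9645745   0.        ]
75 dir [ 0.245  0.908 -0.339] tcp at g [ 487.  -280.8  129.5] rotvec/45 [ 1.421 -1.53   1.11 ] 106.40256783570887
[0.         0.         1.42666667] [ 0.37476263 -1.9645745   0.        ]
```

View pics/w3.png

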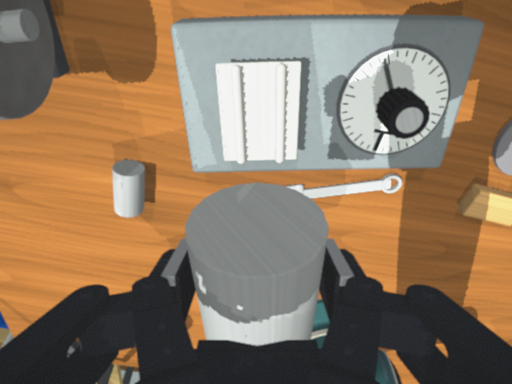

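The beaker is held, its end face at about (257,230), and the pan is empty with two rods visible at (238,110) and (282,110). The T mark has turned to about (380,140). Now I'll carry and turn the beaker mouth down.

Request:
jog_arm:
  moves:
    - [[-0.019,-0.073,-0.008],[0.079,-0.111,0.057]]
    - [[-0.037,-0.146,-0.015],[0.158,-0.223,0.114]]
    - [[-0.056,-0.219,-0.023],[0.238,-0.334,0.171]]
    - [[-0.074,-0.292,-0.03],[0.317,-0.446,0.228]]
    - [[-0.093,-0.365,-0.038],[0.396,-0.557,0.285]]

```text
time_s: 5.4
tool_pos: [542.3, 94.3, 436.3]
tool_rot: [-170.9, -9.4, 24.7]
ft_force: [-0.3, 0.4, -1.4]
width: 0.649
finger_force: 48.2
```

Request:
jog_arm:
  moves:
    - [[-0.019,-0.073,-0.008],[0.079,-0.111,0.057]]
    - [[-0.037,-0.146,-0.015],[0.158,-0.223,0.114]]
    - [[-0.056,-0.219,-0.023],[0.238,-0.334,0.171]]
    - [[-0.074,-0.292,-0.03],[0.317,-0.446,0.228]]
    - [[-0.093,-0.365,-0.038],[0.396,-0.557,0.285]]

```text
time_s: 5.9
tool_pos: [495.6, -88.3, 417.6]
tool_rot: [-168.1, -40.1, 36.6]
ft_force: [-0.7, 1.0, -1.3]
width: 0.649
finger_force: 48.2
```

Request:
jog_arm:
  moves:
    - [[-0.019,-0.073,-0.008],[0.079,-0.111,0.057]]
    - [[-0.037,-0.146,-0.015],[0.158,-0.223,0.114]]
    - [[-0.056,-0.219,-0.023],[0.238,-0.334,0.171]]
    - [[-0.074,-0.292,-0.03],[0.317,-0.446,0.228]]
    - [[-0.093,-0.365,-0.038],[0.396,-0.557,0.285]]

```text
time_s: 6.4
tool_pos: [449.1, -271.0, 398.5]
tool_rot: [-179.9, -70.2, 59.7]
ft_force: [0.6, -0.5, -0.0]
width: 0.648
finger_force: 48.2
```

Request:
jog_arm:
  moves:
    - [[0,0,-0.05],[0,0,0]]
    - [[0,0,-0.12],[0,0,0]]
    - [[0,0,-0.18],[0,0,0]]
    - [[0,0,-0.24],[0,0,0]]
    - [[0,0,-0.24],[0,0,0]]

```text
time_s: 6.9
tool_pos: [449.3, -268.9, 275.0]
tool_rot: [-178.3, -70.0, 58.2]
ft_force: [0.3, 0.3, -0.7]
width: 0.65
finger_force: 48.2
```

```bash
python3 - <<'E'
from h import *
a=shot("top","t4");b=shot("scene","s4"); s=ctrl.sense(); print(s["joints"].round(1),s["tool_pos"].round(1),s["tool_rot"].round(1),s["ft_force"].round(1),s["finger_force"])
T=tool(); print("grasp",(T@[0,0,155,1]).round(1),"mouthdir",T[:3,:3].round(3).tolist())
g=(T@[0,0,155,1])[:3]; print([proj(x,g) for x in (a,b)])
cv2.imwrite("pics/m4.png",np.hstack([cv2.resize(x,(400,400)) for x in (a["image"][130:258,260:388],b["image"][100:228,130:258])])[:,:,::-1])
E
```

```text
[-45.4  -3.  111.8  66.   97.1 -22.8] [ 450.1 -269.5  279.7] [-179.3  -70.    59.2] [-0.2 -0.4 -0.8] 48.222448378801346
grasp [ 523.2 -143.5  226.7    1. ] mouthdir [[0.175, 0.864, 0.471], [0.294, -0.503, 0.813], [0.94, -0.004, -0.342]]
[(np.float64(335.05133308872405), np.float64(188.6703622676207)), (np.float64(182.28583731090436), np.float64(141.98829626532577))]
```

View pics/m4.png

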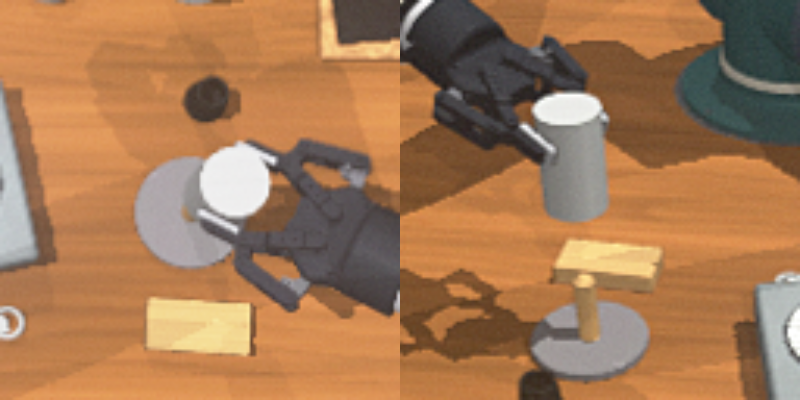

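The beaker is upright with its mouth down. Its closed end is at (235,182) in the left crop and (569,110) in the right one; the peg below is at (585,283). I'll triangulate the beaker against the peg.

```bash
python3 - <<'E'
from h import *
a=dict(np.load("pics/t4.npz"));b=dict(np.load("pics/s4.npz"))
def tri(p,q):
    (o1,r1),(o2,r2)=ray(a,*p),ray(b,*q); r1=r1/np.linalg.norm(r1); r2=r2/np.linalg.norm(r2)
    t=np.linalg.lstsq(np.c_[r1,-r2],o2-o1,rcond=None)[0]; A,B=o1+t[0]*r1,o2+t[1]*r2; return ((A+B)/2).round(1),np.linalg.norm(A-B).round(1)
c=lambda x,y:(130+(x-400)/3.125,100+y/3.125)
print("closed end",tri((335.2,188.2),c(569,110)))
# peg tip from scene on z=80, foot from scene
print("pegtip scene",onz(b,*c(584,282),80).round(1),"foot scene",onz(b,*c(590,339),10).round(1))
for z in (250,255,260): print(z,onz(a,335.2,188.2,z).round(1),onz(b,*c(569,110),z).round(1))
for z in (150,155,160,165): print("rim front",z,onz(b,*c(577,219),z).round(1))
E
```

```text
closed end (array([ 521.4, -138.8,  246.3]), np.float64(2.8))
pegtip scene [ 536.3 -135.6   80. ] foot scene [ 531.4 -137.    10. ]
250 [ 521.2 -139.5  250. ] [ 528.2 -135.5  250. ]
255 [ 520.5 -138.5  255. ] [ 536.9 -133.   255. ]
260 [ 519.9 -137.6  260. ] [ 545.7 -130.5  260. ]
rim front 150 [ 539.4 -135.1  150. ]
rim front 155 [ 546.7 -133.   155. ]
rim front 160 [ 553.9 -130.9  160. ]
rim front 165 [ 561.1 -128.9  165. ]
```

Request:
jog_arm:
  moves:
    - [[0.008,-0.002,-0.05],[0,0,0]]
    - [[0.008,-0.002,-0.1],[0,0,0]]
    - [[0.008,-0.002,-0.14],[0,0,0]]
    - [[0.008,-0.002,-0.18],[0,0,0]]
    - [[0.008,-0.002,-0.22],[0,0,0]]

```text
time_s: 7.5
tool_pos: [454.6, -271.0, 171.0]
tool_rot: [180.0, -69.9, 59.8]
ft_force: [-0.2, -1.1, -2.2]
width: 0.645
finger_force: 48.2
```

Request:
jog_arm:
  moves:
    - [[0,0,-0.01],[0,0,0]]
    - [[0,0,-0.02],[0,0,0]]
    - [[0,0,-0.03],[0,0,0]]
    - [[0,0,-0.04],[0,0,0]]
    - [[0,0,-0.04],[0,0,0]]

```text
time_s: 8.0
tool_pos: [454.1, -270.6, 149.6]
tool_rot: [-179.6, -69.9, 59.4]
ft_force: [-0.1, 0.6, -0.4]
width: 0.651
finger_force: 48.2
```

```bash
python3 - <<'E'
from h import *
a=shot("top","t5");b=shot("scene","s5"); s=ctrl.sense(); print(s["joints"].round(1),s["tool_pos"].round(1),s["tool_rot"].round(1),s["ft_force"].round(1),s["finger_force"])
cv2.imwrite("pics/m5.png",np.hstack([cv2.resize(x,(400,400)) for x in (a["image"][130:258,260:388],b["image"][100:228,130:258])])[:,:,::-1])
E
```

```text
[-45.1   7.8 114.9  65.2  91.1 -35.4] [ 454.2 -270.7  150. ] [-179.7  -70.    59.5] [ 1.   0.9 -0.4] 48.22129972279072
```

View pics/m5.png

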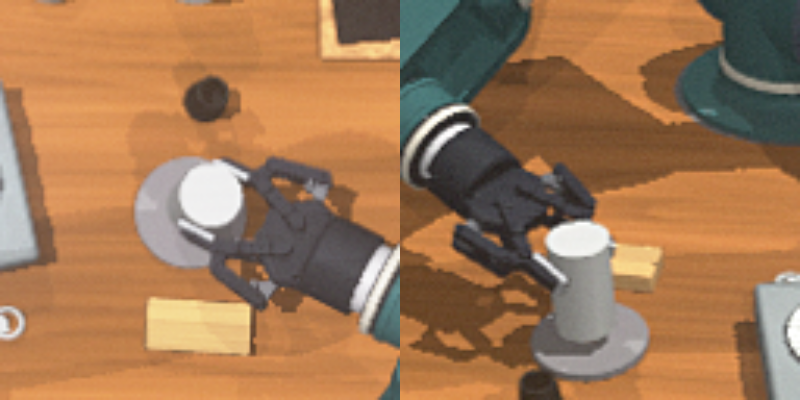

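The beaker is over the peg with its rim (580,340) a little above the foot, and there's no contact force. I'll keep going down in small steps.

Request:
jog_arm:
  moves:
    - [[0,0,-0.006],[0,0,0]]
    - [[0,0,-0.012],[0,0,0]]
    - [[0,0,-0.018],[0,0,0]]
    - [[0,0,-0.022],[0,0,0]]
    - [[0,0,-0.022],[0,0,0]]

```text
time_s: 8.6
tool_pos: [454.0, -270.6, 138.3]
tool_rot: [-179.5, -70.0, 59.4]
ft_force: [-0.3, -0.8, -0.8]
width: 0.648
finger_force: 48.2
```

Request:
jog_arm:
  moves:
    - [[0,0,-0.002],[0,0,0]]
    - [[0,0,-0.004],[0,0,0]]
    - [[0,0,-0.004],[0,0,0]]
    - [[0,0,-0.004],[0,0,0]]

```text
time_s: 9.0
tool_pos: [454.1, -270.6, 136.7]
tool_rot: [-179.6, -69.9, 59.5]
ft_force: [-1.1, 0.3, -1.7]
width: 0.647
finger_force: 48.2
```

Request:
jog_arm:
  moves:
    - [[0,0,-0.002],[0,0,0]]
    - [[0,0,-0.004],[0,0,0]]
    - [[0,0,-0.004],[0,0,0]]
    - [[0,0,-0.004],[0,0,0]]

```text
time_s: 9.4
tool_pos: [454.1, -270.6, 134.6]
tool_rot: [-179.6, -70.0, 59.4]
ft_force: [0.3, 0.5, -0.9]
width: 0.647
finger_force: 48.2
```

Expected contact is near TCP z of about 130.

Request:
jog_arm:
  moves:
    - [[0,0,-0.002],[0,0,0]]
    - [[0,0,-0.004],[0,0,0]]
    - [[0,0,-0.004],[0,0,0]]

```text
time_s: 9.7
tool_pos: [454.1, -270.7, 132.8]
tool_rot: [-179.6, -70.0, 59.5]
ft_force: [0.1, -0.4, 1.6]
width: 0.648
finger_force: 48.3
```

Request:
jog_arm:
  moves:
    - [[0,0,-0.002],[0,0,0]]
    - [[0,0,-0.004],[0,0,0]]
    - [[0,0,-0.004],[0,0,0]]

```text
time_s: 10.0
tool_pos: [454.4, -270.8, 132.1]
tool_rot: [-179.8, -70.1, 59.7]
ft_force: [-4.9, 0.1, 17.6]
width: 0.654
finger_force: 48.5
```

Request:
jog_arm:
  moves:
    - [[0,0,-0.002],[0,0,0]]
    - [[0,0,-0.003],[0,0,0]]
    - [[0,0,-0.003],[0,0,0]]

```text
time_s: 10.3
tool_pos: [454.6, -271.0, 131.7]
tool_rot: [-180.0, -70.2, 59.9]
ft_force: [-8.6, 0.5, 30.0]
width: 0.647
finger_force: 48.9
```

Request:
jog_arm:
  moves:
    - [[0,0,0.005],[0,0,0]]
    - [[0,0,0.005],[0,0,0]]
    - [[0,0,0.005],[0,0,0]]

```text
time_s: 10.6
tool_pos: [454.3, -270.8, 132.5]
tool_rot: [-179.8, -70.0, 59.6]
ft_force: [-0.9, 0.1, 9.7]
width: 0.647
finger_force: 48.4
```

Request:
jog_arm:
  moves:
    - [[0,0,0],[0,0,0]]
    - [[0,0,0],[0,0,0]]
    - [[0,0,0],[0,0,0]]
    - [[0,0,0],[0,0,0]]
    - [[0,0,0],[0,0,0]]
  claw: 1

```text
time_s: 11.1
tool_pos: [454.1, -270.6, 131.6]
tool_rot: [-179.6, -69.9, 59.4]
ft_force: [-0.2, -0.7, 1.1]
width: 1.001
finger_force: 0.0
```

Request:
jog_arm:
  moves:
    - [[-0.014,-0.024,0.01],[0,0,0]]
    - [[-0.038,-0.065,0.027],[0,0,0]]
    - [[-0.066,-0.114,0.048],[0,0,0]]
    - [[-0.104,-0.179,0.075],[0,0,0]]
    - [[-0.122,-0.21,0.09],[0,0,0]]

```text
time_s: 11.6
tool_pos: [391.6, -378.2, 178.1]
tool_rot: [-179.8, -69.9, 59.6]
ft_force: [0.4, -0.2, -0.8]
width: 0.999
finger_force: 0.0
```

```bash
python3 - <<'E'
from k import *
a=shot("top","t6");b=shot("scene","s6");w=shot("wrist","w6"); s=ctrl.sense(); print(s["joints"].round(1),s["tool_pos"].round(1),s["tool_rot"].round(1),s["width"])
cv2.imwrite("pics/m6.png",np.vstack([np.hstack([cv2.resize(x,(400,300)) for x in (a["image"][130:226,140:268],b["image"][140:236,150:278])]),np.hstack([cv2.resize(x,(400,300)) for x in (a["image"][130:226,260:388],w["image"])])])[:,:,::-1])
# needed rotation from here to tool down, yaw options
R0=Ro.from_euler('xyz',s["tool_rot"],degrees=True)
for yaw in (0,30,60):
  R=Ro.from_euler('z',yaw,degrees=True)*Ro.from_euler('x',180,degrees=True); print(yaw,((R*R0.inv()).as_rotvec(degrees=True)/45).round(3),wrist(R,10,95).round(0))
E
```

```text
[-56.9   9.7 109.6  59.  101.5 -37.1] [ 392.6 -376.6  177. ] [-179.7  -69.9   59.4] 1.0000986717717033
0 [-0.807  1.403 -1.151] [ -0.  85. 100.]
30 [-1.108  1.111 -0.574] [-0. 85. 70.]
60 [-1.345  0.779  0.007] [ 0. 85. 40.]
```

View pics/m6.png

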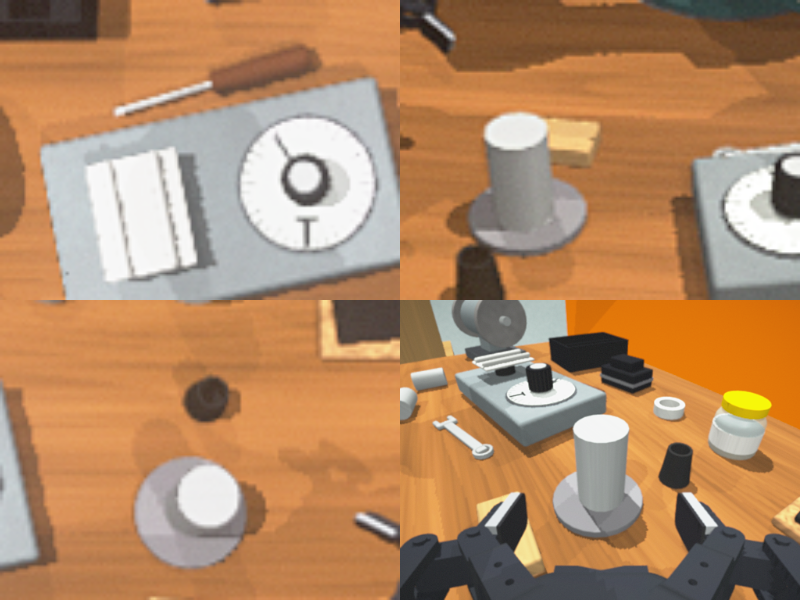

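The beaker stands upright over the peg: lower left at (208,495) and wrist view at (600,465), with its rim flat on the foot. With the pan empty, the upper-left crop puts the dial centre at (308,184), the pointer tip at about (277,133) and the T at (307,232). The pointer therefore needs about +147° counter-clockwise. I'll go above the dial next.

Request:
jog_arm:
  moves:
    - [[0,0,0.09],[-0.074,0.074,-0.038]]
    - [[0,0,0.18],[-0.148,0.148,-0.076]]
    - [[0,0,0.27],[-0.221,0.222,-0.115]]
    - [[0,0,0.36],[-0.295,0.296,-0.153]]
    - [[0,0,0.44],[-0.369,0.37,-0.191]]

```text
time_s: 12.25
tool_pos: [393.3, -374.5, 398.6]
tool_rot: [-173.8, -46.5, 45.6]
ft_force: [1.1, -0.7, -0.7]
width: 0.999
finger_force: 0.0
```

Request:
jog_arm:
  moves:
    - [[0.019,0.09,0],[-0.074,0.074,-0.038]]
    - [[0.038,0.18,0],[-0.148,0.148,-0.076]]
    - [[0.057,0.27,0],[-0.221,0.222,-0.115]]
    - [[0.076,0.36,0],[-0.295,0.296,-0.153]]
    - [[0.095,0.453,0],[-0.369,0.37,-0.191]]

```text
time_s: 12.75
tool_pos: [440.4, -146.7, 396.2]
tool_rot: [-175.4, -23.1, 37.8]
ft_force: [0.7, 0.3, 0.4]
width: 1.002
finger_force: 0.0
```

Request:
jog_arm:
  moves:
    - [[0.019,0.09,0],[-0.074,0.074,-0.038]]
    - [[0.038,0.18,0],[-0.148,0.148,-0.076]]
    - [[0.057,0.27,0],[-0.221,0.222,-0.115]]
    - [[0.076,0.36,0],[-0.295,0.296,-0.153]]
    - [[0.095,0.453,0],[-0.37,0.371,-0.192]]

```text
time_s: 13.25
tool_pos: [487.5, 80.2, 396.3]
tool_rot: [-180.0, 0.1, 30.0]
ft_force: [1.5, -1.5, -0.9]
width: 0.996
finger_force: 0.0
```

Request:
jog_arm:
  moves:
    - [[0,0,0],[0,0,0]]
    - [[0,0,0],[0,0,0]]
    - [[0,0,0],[0,0,0]]

```text
time_s: 13.55
tool_pos: [487.8, 77.2, 396.2]
tool_rot: [-179.9, -0.0, 30.0]
ft_force: [0.1, -1.1, 0.2]
width: 1.0
finger_force: 0.0
```

```bash
python3 - <<'E'
from h import *
w=shot("wrist","w7"); s=ctrl.sense(); print(s["joints"].round(1),s["tool_pos"].round(1),s["tool_rot"].round(1))
E
```

```text
[ 5.900e+00 -1.630e+01  1.049e+02  1.000e-01  9.140e+01  6.600e+01] [487.9  76.7 396.4] [-1.799e+02 -1.000e-01  3.000e+01]
```

View pics/w7.png

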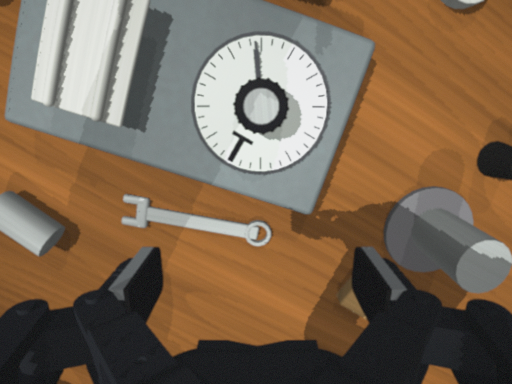

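The disc is centred near (261,103), with the pointer tip at about (259,42), the T's bar at (241,140) and its outer end at (231,160). I'll measure the angles in a polar unwrap.

```bash
cat > dial.py <<'E'
from h import *
def measure(f,guess,rr=(46,54),zd=55,show=True):
    d=dict(np.load(f"pics/{f}.npz")); im=d["image"]; g=cv2.cvtColor(im,cv2.COLOR_RGB2GRAY); sat=cv2.cvtColor(im,cv2.COLOR_RGB2HSV)[...,1]
    u0,v0=[int(x) for x in proj(d,[*guess,zd])]
    m=((g>165)&(sat<25)).astype(np.uint8); k=np.zeros_like(m); cv2.circle(k,(u0,v0),80,1,-1); m&=k
    m=cv2.morphologyEx(m,cv2.MORPH_OPEN,np.ones((3,3),np.uint8))
    C=max(cv2.findContours(m,cv2.RETR_EXTERNAL,cv2.CHAIN_APPROX_NONE)[0],key=cv2.contourArea)
    P=np.array([onz(d,*p,zd)[:2] for p in cv2.convexHull(C)[:,0].astype(float)],np.float32)
    c,ax,_=cv2.fitEllipse(P); c=np.array(c)
    A=np.arange(0,360,.5); rs=np.arange(rr[0],rr[1],1.)
    pts=np.array([[proj(d,[c[0]+r*np.cos(np.radians(a)),c[1]+r*np.sin(np.radians(a)),zd]) for a in A] for r in rs],np.float32)
    v=cv2.remap(g,pts[...,0],pts[...,1],cv2.INTER_LINEAR).astype(float).mean(0)
    bg=np.array([np.median(np.take(v,range(i-30,i+31),mode='wrap')) for i in range(720)])
    dk=np.clip(bg-v-15,0,None); out=[]; i=0
    n,lab=cv2.connectedComponents((dk>0).astype(np.uint8)[None,:])
    for l in range(1,n):
        j=lab[0]==l; out.append((round(dk[j].sum()),round((A[j]*dk[j]).sum()/dk[j].sum(),1),j.sum()/2))
    out=sorted(out,reverse=True)[:6]
    if show: print(f,"disc",c.round(1),"axes",np.round(ax,1),"(weight,azimuth,width)",out)
    return c,out
E
python3 - <<'E'
from dial import *
for rr in ((36,42),(43,48),(48,53),(53,57)):
    print(rr); measure("w7",(545,112),rr)
d=dict(np.load("pics/w7.npz")); g=cv2.cvtColor(d["image"],cv2.COLOR_RGB2GRAY)
for z in (99,): print("knob top px(263,104)",onz(d,263,104.5,z).round(1))
# scale geometry check: dial = origin -80 along y
print(onz(d,259,42,55)[:2].round(1),onz(d,231,160,55)[:2].round(1))
E
```

```text
(36, 42)
w7 disc [548.5 109.2] axes [123.6 123.8] (weight,azimuth,width) [(1945, np.float64(34.4), np.float64(12.0)), (1871, np.float64(179.9), np.float64(9.5)), (101, np.float64(164.7), np.float64(5.0)), (18, np.float64(194.6), np.float64(2.5))]
(43, 48)
w7 disc [548.5 109.2] axes [123.6 123.8] (weight,azimuth,width) [(2098, np.float64(179.7), np.float64(9.0)), (1653, np.float64(34.6), np.float64(10.0))]
(48, 53)
w7 disc [548.5 109.2] axes [123.6 123.8] (weight,azimuth,width) [(1920, np.float64(179.8), np.float64(8.0)), (1271, np.float64(33.9), np.float64(10.5)), (197, np.float64(119.8), np.float64(3.0)), (195, np.float64(299.7), np.float64(3.0)), (171, np.float64(89.8), np.float64(3.0)), (159, np.float64(149.7), np.float64(3.0))]
(53, 57)
w7 disc [548.5 109.2] axes [123.6 123.8] (weight,azimuth,width) [(1680, np.float64(179.8), np.float64(7.0)), (518, np.float64(34.6), np.float64(4.5)), (224, np.float64(299.7), np.float64(3.0)), (208, np.float64(119.8), np.float64(3.0)), (190, np.float64(59.7), np.float64(3.0)), (186, np.float64(89.8), np.float64(3.0))]
knob top px(263,104) [550.3 108.3  99. ]
[596.1 138.4] [489.9 108.3]
```

Request:
jog_arm:
  moves:
    - [[0.05,0.027,-0.03],[0,0,0]]
    - [[0.1,0.053,-0.08],[0,0,0]]
    - [[0.122,0.065,-0.15],[0,0,0]]
    - [[0.122,0.065,-0.2],[0,0,0]]
    - [[0.122,0.065,-0.2],[0,0,0]]

```text
time_s: 14.1
tool_pos: [548.6, 108.5, 293.0]
tool_rot: [-179.8, 0.2, 29.9]
ft_force: [0.6, 0.6, 0.3]
width: 0.999
finger_force: 0.0
```

Request:
jog_arm:
  moves:
    - [[0,0,-0.04],[0,0,0]]
    - [[0,0,-0.08],[0,0,0]]
    - [[0,0,-0.109],[0,0,0]]
    - [[0,0,-0.109],[0,0,0]]

```text
time_s: 14.5
tool_pos: [548.8, 109.1, 241.5]
tool_rot: [-179.8, 0.0, 29.9]
ft_force: [0.3, -0.8, 0.1]
width: 0.997
finger_force: 0.0
```

Request:
jog_arm:
  moves:
    - [[0,0,0],[0,0,0]]
    - [[0,0,0],[0,0,0]]
    - [[0,0,0],[0,0,0]]
    - [[0,0,0],[0,0,0]]
    - [[0,0,0],[0,0,0]]
  claw: 0
  grip_force: 60

```text
time_s: 15.0
tool_pos: [549.3, 109.9, 243.6]
tool_rot: [-179.9, -0.1, 30.0]
ft_force: [-2.6, -1.7, 7.1]
width: 0.497
finger_force: 60.2
```

Request:
jog_arm:
  moves:
    - [[0,0,0],[0,0,0]]
    - [[0,0,0],[0,0,0]]
    - [[0,0,0],[0,0,0]]

```text
time_s: 15.3
tool_pos: [549.3, 109.9, 243.6]
tool_rot: [-179.9, -0.1, 30.0]
ft_force: [-3.3, -0.5, 7.4]
width: 0.5
finger_force: 60.2
```

Request:
jog_arm:
  moves:
    - [[0,0,0],[0,0,0.16]]
    - [[0,0,0],[0,0,0.32]]
    - [[0,0,0],[0,0,0.48]]
    - [[0,0,0],[0,0,0.64]]
    - [[0,0,0],[0,0,0.8]]

```text
time_s: 15.8
tool_pos: [549.1, 110.3, 243.6]
tool_rot: [-179.9, -0.1, 66.3]
ft_force: [-8.5, 5.1, 10.0]
width: 0.493
finger_force: 60.3
```

Request:
jog_arm:
  moves:
    - [[0,0,0],[0,0,0.16]]
    - [[0,0,0],[0,0,0.32]]
    - [[0,0,0],[0,0,0.48]]
    - [[0,0,0],[0,0,0.64]]
    - [[0,0,0],[0,0,0.8]]

```text
time_s: 16.3
tool_pos: [548.6, 110.5, 243.6]
tool_rot: [-179.8, -0.2, 102.3]
ft_force: [-17.3, 6.8, 15.4]
width: 0.498
finger_force: 60.8
```

Request:
jog_arm:
  moves:
    - [[0,0,0],[0,0,0.16]]
    - [[0,0,0],[0,0,0.32]]
    - [[0,0,0],[0,0,0.48]]
    - [[0,0,0],[0,0,0.64]]
    - [[0,0,0],[0,0,0.8]]

```text
time_s: 16.8
tool_pos: [548.2, 110.4, 243.5]
tool_rot: [-179.8, -0.2, 138.3]
ft_force: [-25.6, 2.2, 19.7]
width: 0.498
finger_force: 61.3
```

Request:
jog_arm:
  moves:
    - [[0,0,0],[0,0,0.16]]
    - [[0,0,0],[0,0,0.32]]
    - [[0,0,0],[0,0,0.48]]
    - [[0,0,0],[0,0,0.64]]
    - [[0,0,0],[0,0,0.83]]

```text
time_s: 17.3
tool_pos: [548.0, 110.0, 243.5]
tool_rot: [-179.8, -0.3, 175.7]
ft_force: [-29.7, -3.8, 22.1]
width: 0.497
finger_force: 61.5
```

Request:
jog_arm:
  moves:
    - [[0,0,0],[0,0,0]]
    - [[0,0,0],[0,0,0]]
    - [[0,0,0],[0,0,0]]
    - [[0,0,0],[0,0,0]]

```text
time_s: 17.7
tool_pos: [548.0, 110.0, 243.5]
tool_rot: [-179.8, -0.3, 175.4]
ft_force: [-29.2, -3.3, 23.3]
width: 0.502
finger_force: 61.8
```

```bash
python3 - <<'E'
from dial import *
s=ctrl.sense(); print(s["joints"].round(1),s["tool_pos"].round(1),s["tool_rot"].round(1),s["ft_torque"].round(2))
a=shot("top","t8")
for rr in ((46,53),):
  measure("t6",(548,109),rr); 
E
```

```text
[ 8.800e+00 -2.500e+00  1.073e+02 -1.000e-01  7.550e+01 -7.660e+01] [548.  110.  243.5] [-179.8   -0.3  175.4] [-0.37  4.72  0.08]
t6 disc [528.5 175.3] axes [287.7 337.9] (weight,azimuth,width) [(106, np.float64(220.4), np.float64(5.0)), (61, np.float64(352.0), np.float64(3.5)), (4, np.float64(285.8), np.float64(2.0))]
```

Request:
jog_arm:
  moves:
    - [[0,0,0],[0,0,0]]
    - [[0,0,0],[0,0,0]]
    - [[0,0,0],[0,0,0]]
    - [[0,0,0],[0,0,0]]
    - [[0,0,0.02],[0,0,0]]
  claw: 1

```text
time_s: 18.25
tool_pos: [548.9, 109.8, 251.4]
tool_rot: [-179.9, -0.2, 175.4]
ft_force: [-0.2, 0.3, -0.3]
width: 0.999
finger_force: 0.0
```

Request:
jog_arm:
  moves:
    - [[0,0,0.08],[0,0,0]]
    - [[0.03,0,0.16],[0,0,0]]
    - [[0.08,-0.006,0.24],[0,0,0]]
    - [[0.136,-0.012,0.29],[0,0,0]]
    - [[0.136,-0.012,0.29],[0,0,0]]

```text
time_s: 18.75
tool_pos: [619.1, 103.5, 401.9]
tool_rot: [-179.9, 0.3, 175.3]
ft_force: [0.7, 0.3, -1.0]
width: 1.002
finger_force: 0.0
```

Request:
jog_arm:
  moves:
    - [[0,0,0],[0,0,0]]
    - [[0,0,0],[0,0,0]]

```text
time_s: 18.95
tool_pos: [616.6, 103.9, 396.3]
tool_rot: [-179.9, -0.1, 175.4]
ft_force: [-1.2, -0.8, 0.0]
width: 1.004
finger_force: 0.0
```

```bash
python3 - <<'E'
from dial import *
shot("wrist","w9"); s=ctrl.sense(); print(s["tool_pos"].round(1),s["tool_rot"].round(1))
for rr in ((24,30),(30,35),(36,42),(43,48),(48,53),(53,57),(57,60)): print(rr); measure("w9",(548.5,109),rr)
d=dict(np.load("pics/w9.npz")); u,v=proj(d,[548.5,109,55]); u,v=int(u),int(v)
v0=max(v-90,0);u0=max(u-120,0); print(u0,v0,u,v); cv2.imwrite("pics/c9.png",cv2.resize(d["image"][v0:v0+180,u0:u0+240],(800,600),interpolation=cv2.INTER_CUBIC)[:,:,::-1])
E
```

```text
[616.5 103.9 396.2] [-1.799e+02 -1.000e-01  1.754e+02]
(24, 30)
w9 disc [548.4 109.3] axes [123.7 123.8] (weight,azimuth,width) [(1414, np.float64(181.3), np.float64(13.5)), (199, np.float64(20.6), np.float64(6.5)), (191, np.float64(120.3), np.float64(6.5)), (173, np.float64(160.3), np.float64(6.0)), (135, np.float64(100.6), np.float64(5.5)), (134, np.float64(60.6), np.float64(6.0))]
(30, 35)
w9 disc [548.4 109.3] axes [123.7 123.8] (weight,azimuth,width) [(871, np.float64(182.0), np.float64(13.0))]
(36, 42)
w9 disc [548.4 109.3] axes [123.7 123.8] (weight,azimuth,width) [(1651, np.float64(180.5), np.float64(11.5)), (52, np.float64(164.7), np.float64(3.0)), (11, np.float64(195.0), np.float64(2.5))]
(43, 48)
w9 disc [548.4 109.3] axes [123.7 123.8] (weight,azimuth,width) [(2192, np.float64(180.6), np.float64(11.5))]
(48, 53)
w9 disc [548.4 109.3] axes [123.7 123.8] (weight,azimuth,width) [(1845, np.float64(180.2), np.float64(10.0)), (177, np.float64(149.8), np.float64(3.0)), (170, np.float64(209.7), np.float64(3.0)), (157, np.float64(119.7), np.float64(3.0)), (155, np.float64(29.8), np.float64(3.0)), (152, np.float64(59.9), np.float64(3.0))]
(53, 57)
w9 disc [548.4 109.3] axes [123.7 123.8] (weight,azimuth,width) [(1605, np.float64(179.8), np.float64(7.5)), (196, np.float64(209.8), np.float64(2.5)), (193, np.float64(29.8), np.float64(3.0)), (188, np.float64(89.8), np.float64(2.5)), (184, np.float64(59.9), np.float64(3.0)), (181, np.float64(119.8), np.float64(3.0))]
(57, 60)
w9 disc [548.4 109.3] axes [123.7 123.8] (weight,azimuth,width) [(1478, np.float64(179.8), np.float64(7.0)), (191, np.float64(129.7), np.float64(3.0)), (178, np.float64(89.7), np.float64(2.5)), (177, np.float64(139.8), np.float64(3.0)), (175, np.float64(29.8), np.float64(3.0)), (167, np.float64(199.7), np.float64(3.0))]
137 16 257 106
```

View pics/c9.png

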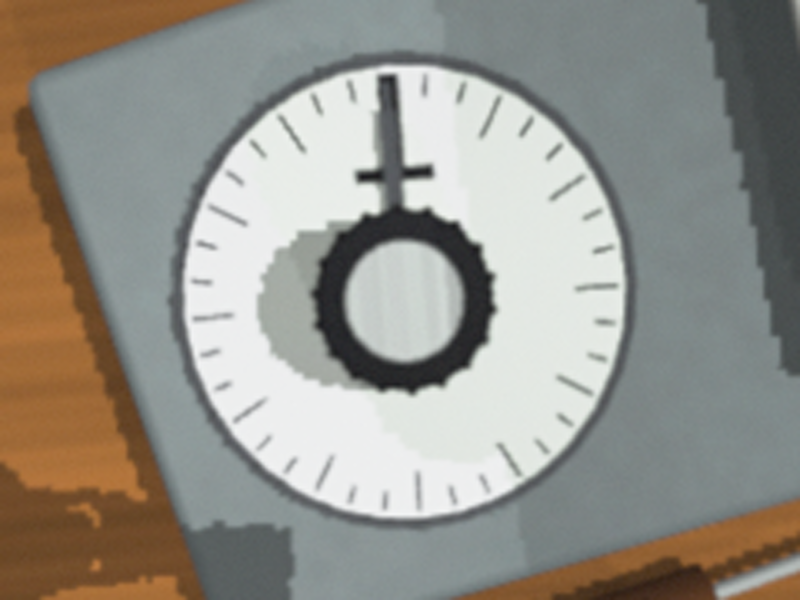

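The pointer lies over the T: the cross bar (356–433, 175) sits symmetric about it and the T's stub shows beyond the tip at (388,85). I'll do a finer profile check before finishing.

```bash
python3 - <<'E'
from dial import *
d=dict(np.load("pics/w9.npz")); g=cv2.cvtColor(d["image"],cv2.COLOR_RGB2GRAY); c=[548.4,109.3]
A=np.arange(168,196,1.)
print(A.astype(int).tolist())
for r in (28,31,33,35,45,48,51,54,56,58):
    p=np.array([[proj(d,[c[0]+r*np.cos(np.radians(a)),c[1]+r*np.sin(np.radians(a)),55 if r>54 else 57]) for a in A]],np.float32)
    print(r,cv2.remap(g,p[...,0],p[...,1],cv2.INTER_LINEAR)[0].tolist())
E
```

```text
[168, 169, 170, 171, 172, 173, 174, 175, 176, 177, 178, 179, 180, 181, 182, 183, 184, 185, 186, 187, 188, 189, 190, 191, 192, 193, 194, 195]
28 [236, 236, 236, 236, 233, 229, 210, 187, 154, 121, 104, 92, 91, 92, 93, 97, 103, 113, 128, 146, 165, 191, 216, 226, 234, 235, 236, 236]
31 [235, 235, 235, 234, 233, 230, 219, 202, 169, 135, 109, 95, 91, 92, 93, 97, 105, 118, 131, 145, 160, 181, 213, 227, 234, 236, 237, 237]
33 [125, 116, 105, 95, 87, 82, 80, 78, 80, 83, 87, 89, 91, 91, 91, 91, 82, 71, 61, 61, 66, 80, 95, 111, 129, 146, 165, 184]
35 [59, 64, 71, 79, 87, 87, 84, 80, 77, 79, 87, 89, 91, 92, 91, 88, 82, 71, 63, 60, 67, 70, 67, 56, 46, 43, 44, 51]
45 [236, 236, 236, 236, 235, 235, 234, 223, 175, 120, 90, 87, 91, 91, 94, 106, 127, 155, 190, 224, 234, 235, 234, 234, 235, 235, 235, 235]
48 [235, 235, 236, 235, 236, 236, 236, 234, 201, 134, 91, 85, 90, 93, 97, 111, 141, 175, 220, 233, 235, 234, 234, 234, 235, 235, 235, 235]
51 [235, 236, 236, 235, 235, 235, 236, 234, 204, 131, 72, 69, 81, 80, 102, 173, 212, 221, 226, 232, 233, 234, 234, 234, 234, 235, 234, 234]
54 [229, 208, 199, 222, 235, 235, 235, 235, 212, 141, 70, 60, 80, 84, 92, 162, 222, 233, 234, 234, 230, 208, 198, 221, 233, 234, 234, 234]
56 [229, 194, 163, 207, 234, 235, 235, 234, 220, 152, 73, 60, 79, 83, 99, 169, 223, 234, 234, 234, 231, 187, 162, 218, 233, 234, 234, 234]
58 [233, 207, 171, 218, 234, 235, 235, 235, 227, 168, 78, 48, 58, 63, 112, 196, 231, 234, 233, 234, 231, 195, 171, 214, 234, 234, 234, 234]
```

```bash
python3 -c "
from rig import ctrl
print(ctrl.hand_in())"
```

```text
the job is handed in; nothing more can be done
None
```

I handed the job in with the beaker mouth down over the peg, its rim on the stand's foot, and the pointer tip about 1° (1 mm) from the centre of the zero mark, inside its stroke; the gripper is clear of everything.

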